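# Gather the steel balls in the lidded tilting dish, then take off the lid

## Robot

A 6-joint arm with a two-finger parallel gripper is mounted at the origin on the work surface. World frame = base frame: x ahead of the robot, y to its left, z up, the work surface at z = 0. Lengths are in m, angles in rad, forces in N, time in s.
With the tool pointing down it reaches from about 0.375 to 0.925 m from the base axis. Payload 5.7 kg.
Tool frame: the origin (TCP) lies on the centre line of the jaws, within the pads' length; the fingertips stand 8 mm ahead of it and the grasp point (between the pads) lies 11 mm behind it; z points along the fingers, x is the direction in which the jaws open and shut, and the axes are right-handed (so a half turn about z gives the same grasp; the last joint's range is limited). The gripper opens to 85 mm and grips with 20 to 120 N. Pads are 22 mm wide; open, the fingers measure 114 mm over their backs; the gripper's body (76 mm by 85 mm) begins 54 mm behind the grasp point. The pads swing forward as they close: fully open they stand 13 mm farther back than shut.
Start: joints at [-0.115, 0.359, 1.51, -0, 1.272, -0.115], TCP at [0.6, -0, 0.205] pointing down, gripper open.
Joint ranges: [-2.97, 2.97], [-1.01, 2.36], [0.21, 2.38], [-0.96, 4.11], [0.2, 2.71], [-2.98, 2.98]. Speed limits (rad/s): [2.39, 2.39, 3.14, 3.14, 3.14, 3.14].

## Interface

Orientations are given as a unit quaternion [w, x, y, z].
In Python, from plant import robot, optics, close_job gives the robot as it stands.
- The arm moves only by the tool apply_moves, never from a script. Its argument "rows" is a list of rows, each an object of numbers: "dx", "dy", "dz": the shift along the tool's x, y, z in m; "wx", "wy", "wz": the turn, a rotation vector about the tool's x, y, z in degrees; "fingers": the finger opening in m, from 0 to 0.0854. In form: [{"dx": .., "dy": .., "dz": .., "wx": .., "wy": .., "wz": .., "fingers": ..}, ...]. A call has 1 to 12 rows; each row is the pose to reach, as a shift and turn from the pose commanded when the call began, along the tool's axes at that moment; what a row does not reach only later rows make up. A row lasts 1/10 s, in which the tool goes at most 50 mm and 8.59 degrees, less where a joint would pass 70% of its speed; a pose out of reach is approached as far as the arm can. A call with a gripper value outside its range is refused whole. The fingers move at their own pace and stop on an object; "squeeze" is the grip in N (left out, the last holds). Time passes only in rows, so rows that repeat a pose let the fingers close. It gives the time, the measured TCP pose, the force and the opening at its end, in the units of the state.
- robot.observe(): the state, without advancing time (a new reading comes with each control period).
- optics.camera(name): name is "scene" or "side" or "wrist"; returns a dict with "frame" (400x640x3 uint8, red, green, blue), "depth" (400x640 float32, m along the optical axis (not along the pixel's ray), 0 where there is no reading), "fx", "fy", "cx", "cy" (pixels), "rvec" (rotation vector, rad) and "tvec" (3), from world to camera coordinates, as OpenCV has them; the wrist camera has in their place "mount" (4x4, takes a point from camera to tool coordinates, whose origin is the TCP and whose axes are the tool frame's). Camera axes: x right, y down, z forward; pixel columns grow to the right and rows downward; lengths in m; the calibration is good to about 2 mm. A picture is of the moment at which its call begins: read the wrist's pose just before it.
- close_job(): hands the job in, once; it reports no verdict.
The state is a dict: "time": time; "joint_positions": joint angles; "joint_vel": joint speeds; "joint_efforts": joint torques, N m; "tcp_pos": TCP position; "eef_rot": TCP orientation; "force": force on the tool from outside, world axes, zero at the start; "ft_torque": the same for the moment, N m; "finger_gap": opening from 0.0 (shut) to 1.0 (fully open).
Only numpy, scipy, OpenCV 4.12 (cv2) and the standard library are available. Lean on these libraries where they do the work, as an engineer would, in place of code of your own. Each camera call takes 0.05 s, during which the arm holds its last target.

## Task

Keeping the loose clear lid on the dish, tip the dish all the way down towards its green-marked side, for instance by pressing on the lid there, so that the four steel balls roll together at the green edge. Leaving the dish tipped, lift off the lid by its knob and lay it gently, knob up, on the middle of the black mat; all the balls must stay at the green edge. Leave the blue box, the bottle and the objective where they are.

Things in the scene. Friction and masses are not known exactly. Their poses are not given: they have to be found in the camera images.
- stand: fixed stand of the tilting dish: dark base plate 150 x 170 x 10 mm with two short aluminium uprights (outside the dish, tops 63 mm high) at its +y and -y sides that carry the dish's axle, which runs along the stand's y axis. Origin: centre of the underside, on the work surface. Its +x points horizontally to the green-marked side; there the plate has a tongue 90 mm wide reaching to 115 mm from the origin, with a broad green stripe on it. It is turned any way round
- dish_axis (a point): fixed point on the dish's hinge axis, midway between the uprights, 50 mm above the work surface; axes as stand
- dish (a joint): tilt of the dish about the axle (rad): 0 level at the start, positive with the green-marked side down, stops at -0.28 and +0.28. The hinge is stiff: about 0.25 N m turns it either way (some 5 to 6 N straight down, 45 mm from the axis), there is no spring, and it stays where it is left
- dish_floor (a point): centre of the dish's flat inner floor, 10 mm above the hinge axis when level; axes move with the dish, x towards the green side, z out of the mouth. The dish is white, round, 124 mm outside, 114 mm inside; its wall rises 28 mm above this floor. The green side is painted green on the outside of the wall, with a green bar on the floor there
- dish_seat (a point): point fixed in the dish, on its axis, 24 mm above its inner floor (4 mm below the rim): lid's origin lies here when the lid is on; axes as dish_floor
- lid: loose clear round lid, about 90 g, neither hinged nor latched: a plate 130 mm across and 4 mm thick that lies on the dish's rim, under it a plug 106 mm across and 4 mm high that sits in the dish's mouth with 4 mm play all round, on top a black knob. Origin: centre of the plug's underside; z up through the knob; the plate's top is 8 mm above the origin, the knob's top 38 mm
- lid_knob (a point): on the axis of the lid's black round knob (22 mm diameter, 30 mm tall above the plate), 30 mm above the lid's origin, 8 mm below the knob's top
- mat: black round rubber mat, 190 mm diameter, 4 mm thick, fixed on the work surface to the left or right of the dish. Origin: centre of its underside
- slide_box: bystander: closed blue box with a grey top, 102 x 87 x 35 mm, on the opposite side of the dish from the mat. Origin: centre of its underside
- bottle: bystander: small amber bottle with white cap, 36 mm diameter, 75 mm tall, beyond the dish. Origin: centre of its underside
- objective: bystander: brass microscope objective standing on end, 32 mm diameter, 46 mm tall, beyond the dish. Origin: centre of its underside
- ball0_center (a point): centre of one of four dark steel balls, 14 mm diameter, 11 g, lying loose in the dish under the lid; they roll when the dish tilts
- ball1_center (a point): centre of one of four dark steel balls, 14 mm diameter, 11 g, lying loose in the dish under the lid; they roll when the dish tilts
- ball2_center (a point): centre of one of four dark steel balls, 14 mm diameter, 11 g, lying loose in the dish under the lid; they roll when the dish tilts
- ball3_center (a point): centre of one of four dark steel balls, 14 mm diameter, 11 g, lying loose in the dish under the lid; they roll when the dish tilts
Not all that is in view belongs to the job. There is more than one size of the lid; the job needs the smallest. There is more than one size of the mat; the one meant has the size given above.

How it is judged:
By the outcome, as a careful person would: the job done as asked, in the order asked, and still so for the second after the job is handed in, with the robot touching nothing.
It also fails if it takes over 54 s, if anything falls off the work surface, if the arm or the gripper's body presses on something with over 40 N, if the wrist force passes 120 N, or if a joint passes its speed limit or range.

## Working session

There is one attempt and no reset: what is moved stays moved. The work goes in short steps, Python scripts to look and compute and a tool call to move; the robot and the scene stay as the last step left them, time stands still between calls to the robot, and variables do not carry over. Pictures are saved under pics/ and viewed, and the job is handed in when it is done.

Besides the shell and the picture viewer there is one more tool, called as name(argument=value, ...) on one line, values as JSON. apply_moves: Moves the arm, as the interface text tells. Its arguments: {"type":"object","properties":{"rows":{"type":"array","items":{"type":"object","properties":{"dx":{"type":"number"},"dy":{"type":"number"},"dz":{"type":"number"},"wx":{"type":"number"},"wy":{"type":"number"},"wz":{"type":"number"},"fingers":{"type":"number"}}}},"squeeze":{"type":"number"}},"required":["rows"]}

```bash
mkdir -p pics; ls; cat > h.py <<'E'
import numpy as np, cv2, sys
sys.path.insert(0,'.')
from plant import robot, optics, close_job
from scipy.spatial.transform import Rotation as R
def T_wc(c, st=None):
    # camera->world
    T=np.eye(4)
    if 'mount' in c:
        q=st['eef_rot']; W=np.eye(4); W[:3,:3]=R.from_quat([q[1],q[2],q[3],q[0]]).as_matrix(); W[:3,3]=st['tcp_pos']
        return W@np.array(c['mount'])
    Rm=cv2.Rodrigues(np.array(c['rvec'],float))[0]; T[:3,:3]=Rm.T; T[:3,3]=-Rm.T@np.array(c['tvec']).ravel(); return T
def shot(name,fn=None):
    st=robot.observe(); c=optics.camera(name)
    c['T']=T_wc(c,st)
    if fn: cv2.imwrite('pics/'+fn,c['frame'][:,:,::-1])
    return c
def ray(c,u,v):
    d=c['T'][:3,:3]@np.array([(u-c['cx'])/c['fx'],(v-c['cy'])/c['fy'],1]); return c['T'][:3,3],d
def atz(c,u,v,z):
    o,d=ray(c,u,v); return o+d*(z-o[2])/d[2]
def cloud(c):
    v,u=np.indices(c['depth'].shape); d=c['depth']
    P=np.stack([(u-c['cx'])/c['fx']*d,(v-c['cy'])/c['fy']*d,d],-1)
    W=P@c['T'][:3,:3].T+c['T'][:3,3]; W[d==0]=np.nan; return W
def proj(c,p):
    q=np.linalg.inv(c['T'])@np.append(p,1); return c['fx']*q[0]/q[2]+c['cx'],c['fy']*q[1]/q[2]+c['cy']
E
python3 - <<'E'
from h import *
for n in ['scene','side','wrist']:
    c=shot(n,n+'0.png'); print(n,c['T'].round(3).tolist(),c['fx'])
    np.savez('c_'+n+'0.npz',**{k:c[k] for k in ['frame','depth','T','fx','fy','cx','cy']})
print(robot.observe())
E
```

```text
pics
scene [[0.785, 0.42, -0.456, 1.012], [0.62, -0.525, 0.583, -0.629], [0.005, -0.741, -0.672, 0.808], [0.0, 0.0, 0.0, 1.0]] 405.23002224855577
side [[0.736, -0.419, 0.531, -0.169], [-0.677, -0.451, 0.582, -0.781], [-0.004, -0.788, -0.616, 0.908], [0.0, 0.0, 0.0, 1.0]] 456.59638171594
wrist [[1.0, 0.001, -0.003, 0.599], [0.0, -0.958, -0.286, 0.073], [-0.003, 0.286, -0.958, 0.373], [0.0, 0.0, 0.0, 1.0]] 347.8866446764654
{'time': 0.15, 'joint_positions': array([-1.15092347e-01,  3.59354291e-01,  1.51118037e+00, -1.86297625e-05,
        1.27250106e+00, -1.15121805e-01]), 'joint_vel': array([-6.88474976e-04, -2.88724608e-03, -2.81005438e-03,  7.39799642e-05,
       -9.16618251e-04,  5.58804940e-04]), 'joint_efforts': array([ 1.72794025e-04, -5.28028965e+01, -2.78930157e+01, -4.07995576e-04,
        8.21093854e-03, -1.54210170e-05]), 'tcp_pos': array([5.99439799e-01, 5.45331811e-05, 2.04339256e-01]), 'eef_rot': array([-7.40280397e-05,  9.99999740e-01,  1.74728847e-05, -7.17784176e-04]), 'force': array([-0.46805046, -0.24575297,  0.88656391]), 'ft_torque': array([ 0.03695414, -0.01398273, -0.00049815]), 'finger_gap': 0.9962671315896635}
```

View pics/scene0.png

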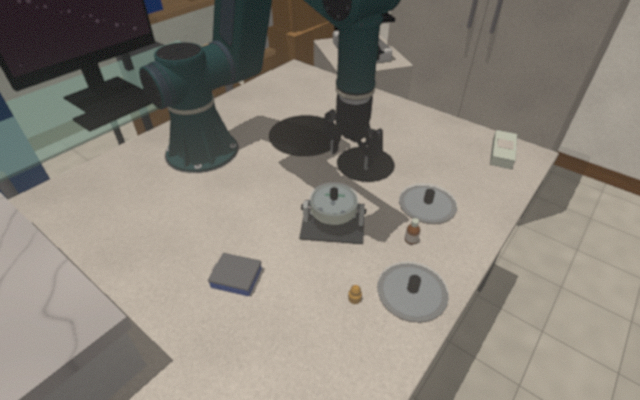

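View pics/side0.png

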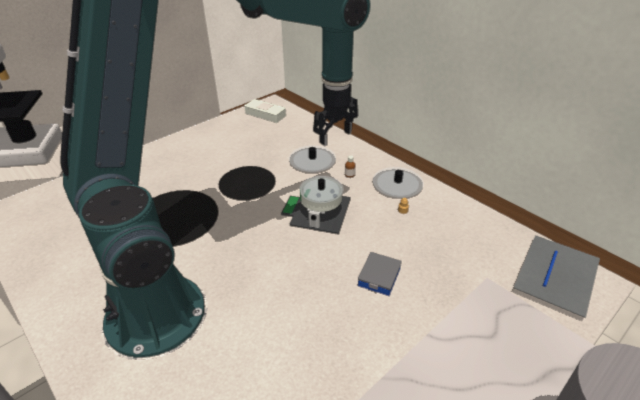

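View pics/wrist0.png

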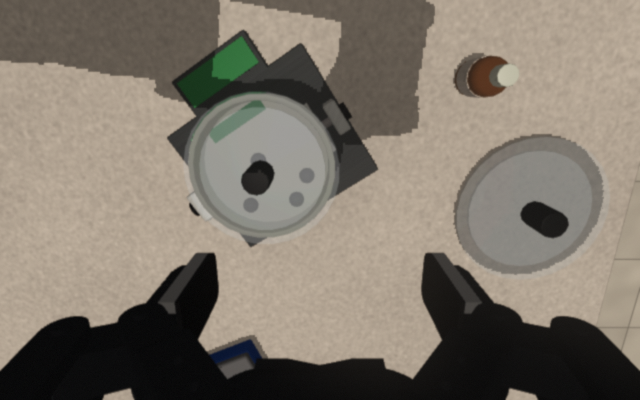

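The wrist view shows the dish at about (262,165) with green at upper left, and the four balls under the lid. Two black mats and two larger lids are visible in the fixed cameras. Next I measure them.

```bash
cat >> h.py <<'E'
def load(n):
    z=np.load(n); return {k:(z[k] if z[k].ndim else float(z[k])) for k in z.files}
E
python3 - <<'E'
from h import *
# mats: dark pixels on scene/side at z~4mm
for n in ['scene','side']:
    c=load(f'c_{n}0.npz'); W=cloud(c); f=c['frame'].astype(int)
    m=(f.max(2)<45)&(abs(W[...,2]-.003)<.012)
    k,l,s,ce=cv2.connectedComponentsWithStats(m.astype(np.uint8))
    for i in range(1,k):
        if s[i,4]>300:
            v,u=np.nonzero(l==i); P=np.array([atz(c,a,b,.004) for a,b in zip(u,v)])
            hull=cv2.convexHull(P[:,:2].astype(np.float32)); 
            (x,y),r=cv2.minEnclosingCircle(hull)
            print(n,'mat',s[i],round(x,3),round(y,3),'r',round(r,3),'zmed',np.median(W[l==i][:,2]).round(4))
    g=(f[...,1]>f[...,0]*1.3+8)&(f[...,1]>f[...,2]*1.3+8)&(abs(W[...,2]-.01)<.008)
    print('green',n,g.sum(),np.nanmean(W[g],0).round(4))
c=load('c_wrist0.npz'); W=cloud(c); f=c['frame'].astype(int)
print('depth zero frac',(c['depth']==0).mean())
for u,v in [(258,178),(262,130),(262,210),(215,165),(315,165),(215,75),(290,80),(490,75),(545,220),(490,240),(310,300)]:
    print((u,v),W[v,u].round(4),f[v,u])
g=(f[...,1]>f[...,0]*1.5+8)&(f[...,1]>f[...,2]*1.3+8)
g&=(W[...,2]<.02); print('green',g.sum(),np.nanmean(W[g],0).round(4))
v,u=np.nonzero(g); print([atz(c,a,b,.01).round(4).tolist() for a,b in [(175,83),(243,32),(190,108),(262,66)]])
E
```

```text
scene mat [ 66  78  85  32 884] -0.575 0.002 r 0.177 zmed 0.0128
green scene 0 [nan nan nan]
side mat [ 220  167   54   32 1355] 0.469 0.279 r 0.09 zmed 0.0029
side mat [ 153  191   65   55 2480] 0.211 0.285 r 0.126 zmed 0.0043
green side 147 [0.4978 0.0854 0.0105]
depth zero frac 0.00405078125
(258, 178) [0.5529 0.0099 0.1223] [42 40 38]
(262, 130) [0.5524 0.0418 0.0919] [159 157 152]
(262, 210) [ 0.5492 -0.0261  0.0916] [155 155 149]
(215, 165) [0.5122 0.0131 0.0912] [155 155 149]
(315, 165) [0.5947 0.0134 0.0923] [159 158 151]
(215, 75) [0.4954 0.0864 0.012 ] [ 51 111  60]
(290, 80) [0.5689 0.0818 0.0103] [34 33 31]
(490, 75) [0.7426 0.0845 0.0615] [84 80 69]
(545, 220) [ 0.8222 -0.0514  0.0487] [31 30 28]
(490, 240) [ 0.7915 -0.0907  0.0094] [138 136 130]
(310, 300) [ 0.5864 -0.1762 -0.0011] [180 166 147]
green 2405 [0.4982 0.0894 0.0111]
[[0.4544, 0.0789, 0.01], [0.525, 0.1254, 0.01], [0.4668, 0.0547, 0.01], [0.5417, 0.0948, 0.01]]<stdin>:14: RuntimeWarning: Mean of empty slice
```

```bash
python3 - <<'E'
from h import *
c=load('c_wrist0.npz'); W=cloud(c); f=c['frame'].astype(int)
m=(abs(W[...,2]-.0915)<.006)&(W[...,0]<.65)
P=W[m]; (x,y),r=cv2.minEnclosingCircle(P[:,:2].astype(np.float32)); print('lid plate',x,y,r,P[:,:2].mean(0),len(P),np.median(P[:,2]))
m=(W[...,2]>.105)&(W[...,0]<.65)&(c['depth']>.2)&(np.indices(m.shape)[0]<260)
P=W[m];(x,y),r=cv2.minEnclosingCircle(P[:,:2].astype(np.float32)); print('knob',P.mean(0),x,y,r,P[:,2].max())
m=(W[...,2]>.118)&m; P=W[m];print('knob top',len(P),P.mean(0))
g=(f[...,1]>f[...,0]*1.5+8)&(f[...,1]>f[...,2]*1.3+8)&(W[...,2]<.02)
k=W[g]; C=np.array([x,y]); 
r=cv2.minAreaRect(k[:,:2].astype(np.float32)); print('green rect',r)
# mats
for n in ['scene','side']:
    c=load(f'c_{n}0.npz'); W=cloud(c); f=c['frame'].astype(int)
    # dark boundary sample grid in world, top-down
    xs,ys=np.meshgrid(np.arange(.05,.75,.002),np.arange(.1,.45,.002))
    mp=np.array([proj(c,[a,b,.004]) for a,b in zip(xs.ravel(),ys.ravel())],np.float32).reshape(*xs.shape,2)
    im=cv2.remap(c['frame'],mp[...,0],mp[...,1],cv2.INTER_LINEAR)
    cv2.imwrite(f'pics/top_{n}.png',cv2.resize(im[::-1,:,::-1],None,fx=2,fy=2))
E
```

```text
lid plate 0.550075888633728 0.006786765996366739 0.06515149772167206 [0.55036609 0.01055105] 17831 0.09160833020934239
knob [0.55120611 0.00846019 0.119975  ] 0.550220787525177 0.0071657015942037106 0.010984464548528194 0.1233988971475656
knob top 641 [0.5504443  0.00753114 0.12141322]
green rect ((0.49723586440086365, 0.08894655108451843), (0.07982417196035385, 0.02862504869699478), 32.63945388793945)
```

```bash
python3 -c "
import cv2,numpy as np
a=cv2.imread('pics/top_scene.png');b=cv2.imread('pics/top_side.png');print(a.shape);cv2.imwrite('pics/top2.png',cv2.resize(np.vstack([a,b]),None,fx=.83,fy=.83))"
```

```text
(350, 700, 3)
```

View pics/top2.png

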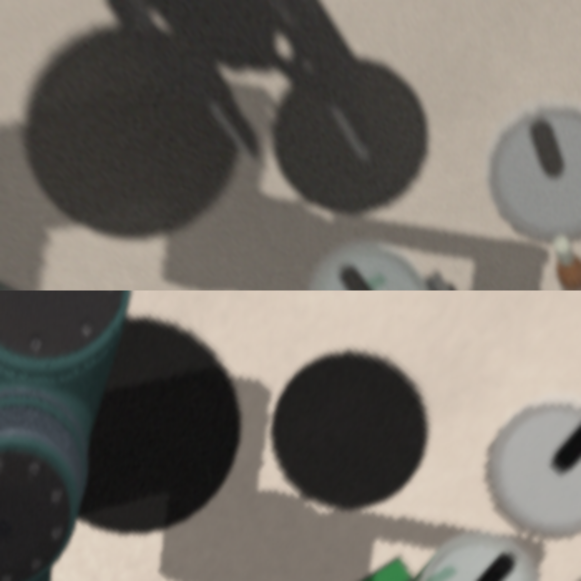

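The mat is at about (0.471, 0.284) and 187 mm across, which matches. The dish centre is (0.550, 0.007) and green points along yaw 122.7°. Next I align the closed gripper above the green side of the lid.

apply_moves(rows=[{"dx":-0.04,"dy":-0.026,"dz":0.0,"wz":-8,"fingers":0},{"dx":-0.079,"dy":-0.053,"dz":0.0,"wz":-16,"fingers":0},{"dx":-0.079,"dy":-0.053,"dz":0.02,"wz":-24,"fingers":0},{"dx":-0.079,"dy":-0.053,"dz":0.04,"wz":-32.7,"fingers":0},{"dx":-0.079,"dy":-0.053,"dz":0.07,"wz":-32.7,"fingers":0},{"dx":-0.079,"dy":-0.053,"dz":0.09,"wz":-32.7,"fingers":0},{"dx":-0.079,"dy":-0.053,"dz":0.09,"wz":-32.7,"fingers":0},{"dx":-0.079,"dy":-0.053,"dz":0.09,"wz":-32.7,"fingers":0},{"dx":-0.079,"dy":-0.053,"dz":0.09,"wz":-32.7,"fingers":0}], squeeze=40)

```text
schema error: expected keys dx, dy, dz, wx, wy, wz, fingers
```

```bash
python3 - <<'E'
from h import *
c=shot('wrist','w1.png'); s=shot('scene','s1.png'); cv2.imwrite('pics/s1c.png',cv2.resize(s['frame'][130:290,240:480,::-1],None,fx=3,fy=3))
st=robot.observe();print(st['tcp_pos'],st['eef_rot'],st['force'],st['finger_gap'])
E
```

```text
[5.99642606e-01 3.41802561e-05 2.04556328e-01] [-5.40958489e-05  9.99999880e-01  5.92516116e-06 -4.87168527e-04] [ 0.55221775 -0.54978088 -0.79094861] 0.9995322030119815
```

View pics/w1.png

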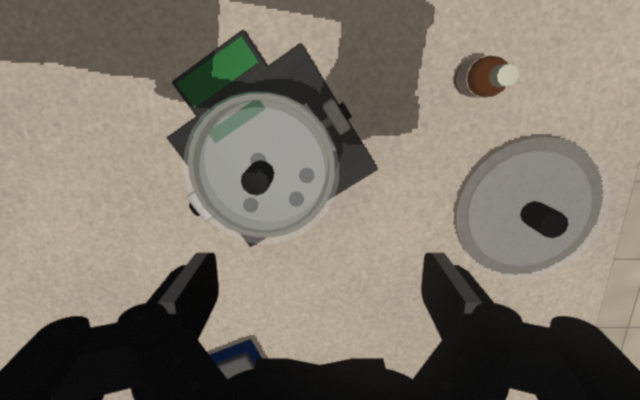

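View pics/s1c.png

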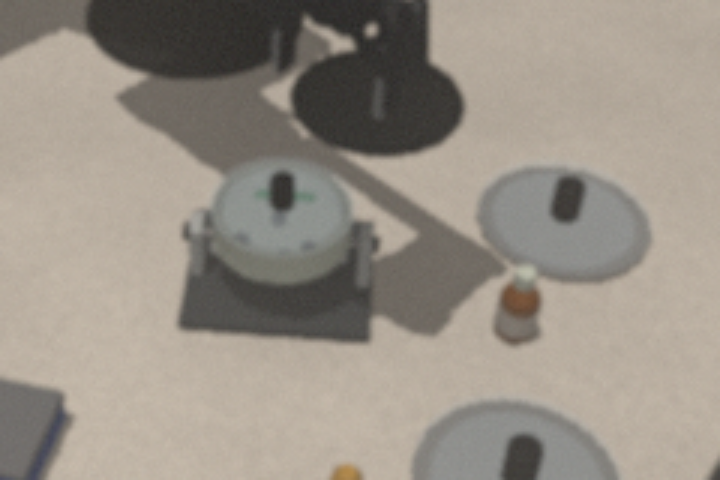

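All seven keys are required, so the arm didn't move and the pictures are unchanged.

apply_moves(rows=[{"dx":-0.04,"dy":-0.026,"dz":0.0,"wx":0,"wy":0,"wz":-8,"fingers":0},{"dx":-0.079,"dy":-0.053,"dz":0.0,"wx":0,"wy":0,"wz":-16,"fingers":0},{"dx":-0.079,"dy":-0.053,"dz":0.02,"wx":0,"wy":0,"wz":-24,"fingers":0},{"dx":-0.079,"dy":-0.053,"dz":0.04,"wx":0,"wy":0,"wz":-32.7,"fingers":0},{"dx":-0.079,"dy":-0.053,"dz":0.07,"wx":0,"wy":0,"wz":-32.7,"fingers":0},{"dx":-0.079,"dy":-0.053,"dz":0.09,"wx":0,"wy":0,"wz":-32.7,"fingers":0},{"dx":-0.079,"dy":-0.053,"dz":0.09,"wx":0,"wy":0,"wz":-32.7,"fingers":0},{"dx":-0.079,"dy":-0.053,"dz":0.09,"wx":0,"wy":0,"wz":-32.7,"fingers":0}], squeeze=40)

```text
time: 1.05
tcp_pos: [0.5209, 0.053, 0.1151]
eef_rot: [-0.0, 0.96, 0.281, -0.0]
force: [0.2, 0.6, 0.0]
finger_gap: 0.0
```

```bash
python3 - <<'E'
from h import *
c=shot('wrist','w2.png')
st=robot.observe();print(st['tcp_pos'],R.from_quat(np.roll(st['eef_rot'],-1)).as_matrix().round(3),st['force'],st['finger_gap'])
E
```

```text
[0.52168167 0.05295587 0.11580225] [[ 0.842  0.54   0.001]
 [ 0.54  -0.842 -0.   ]
 [ 0.001  0.001 -1.   ]] [-0.09392918  0.65055731 -0.20280824] -0.0037151500853952494
```

View pics/w2.png

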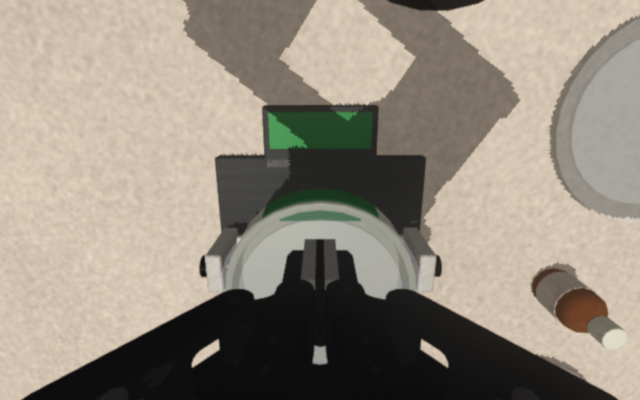

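The tool is aligned with the stand and the green side is at the top of the view, (320,210). Now I descend to contact.

apply_moves(rows=[{"dx":0,"dy":0,"dz":0.006,"wx":0,"wy":0,"wz":0,"fingers":0},{"dx":0,"dy":0,"dz":0.012,"wx":0,"wy":0,"wz":0,"fingers":0},{"dx":0,"dy":0,"dz":0.015,"wx":0,"wy":0,"wz":0,"fingers":0},{"dx":0,"dy":0,"dz":0.016,"wx":0,"wy":0,"wz":0,"fingers":0},{"dx":0,"dy":0,"dz":0.016,"wx":0,"wy":0,"wz":0,"fingers":0}])

```text
time: 1.6
tcp_pos: [0.5208, 0.053, 0.0988]
eef_rot: [-0.0, 0.96, 0.281, -0.0]
force: [-0.2, 0.2, 0.3]
finger_gap: 0.001
```

apply_moves(rows=[{"dx":0,"dy":-0.0008,"dz":0.001,"wx":-1,"wy":0,"wz":0,"fingers":0},{"dx":0,"dy":-0.0017,"dz":0.002,"wx":-2,"wy":0,"wz":0,"fingers":0},{"dx":0,"dy":-0.0025,"dz":0.003,"wx":-3,"wy":0,"wz":0,"fingers":0},{"dx":0,"dy":-0.0033,"dz":0.004,"wx":-4,"wy":0,"wz":0,"fingers":0},{"dx":0,"dy":-0.0033,"dz":0.004,"wx":-4,"wy":0,"wz":0,"fingers":0}])

```text
time: 2.1
tcp_pos: [0.5183, 0.0564, 0.0948]
eef_rot: [0.034, 0.959, 0.282, 0.009]
force: [0.5, 0.4, 0.1]
finger_gap: 0.001
```

```bash
python3 - <<'E'
from h import *
c=shot('wrist','w3.png'); s=shot('scene'); cv2.imwrite('pics/s3c.png',cv2.resize(s['frame'][130:290,240:480,::-1],None,fx=3,fy=3))
print(robot.observe()['force'])
E
```

```text
[ 0.25306406 -0.73446969 -0.43829366]
```

View pics/s3c.png

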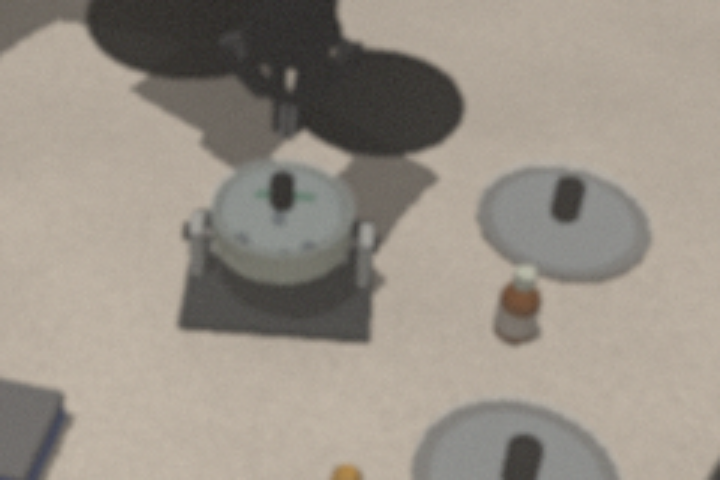

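```bash
python3 - <<'E'
from h import *
c=shot('scene','s3.png'); st=robot.observe()
W=R.from_quat(np.roll(st['eef_rot'],-1)).as_matrix()
for d in [0,.008,-.02,-.05]: 
    p=st['tcp_pos']+W[:,2]*d; u,v=proj(c,p); print(d,p.round(4),round(u),round(v),(round((u-240)*3),round((v-130)*3)))
p=np.array([.550,.007,.122]);print(proj(c,p))
s=shot('side'); cv2.imwrite('pics/sd3.png',cv2.resize(s['frame'][90:250,230:470,::-1],None,fx=3,fy=3))
for d in [0,.008]:
    u,v=proj(s,st['tcp_pos']+W[:,2]*d);print((u-230)*3,(v-90)*3)
E
```

```text
0 [0.5192 0.0559 0.095 ] 335 183 (286, 159)
0.008 [0.5195 0.0555 0.0871] 335 185 (286, 166)
-0.02 [0.5185 0.0571 0.115 ] 336 177 (287, 141)
-0.05 [0.5174 0.0589 0.1449] 336 168 (288, 113)
(np.float64(333.7343230801608), np.float64(189.48852635682806))
213.73071167457056 280.9445351119336
214.50947124791344 287.46553188874407
```

View pics/sd3.png

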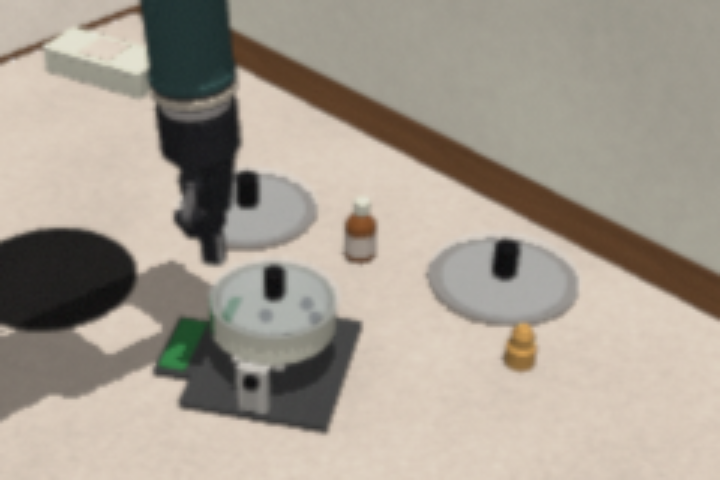

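View pics/w3.png

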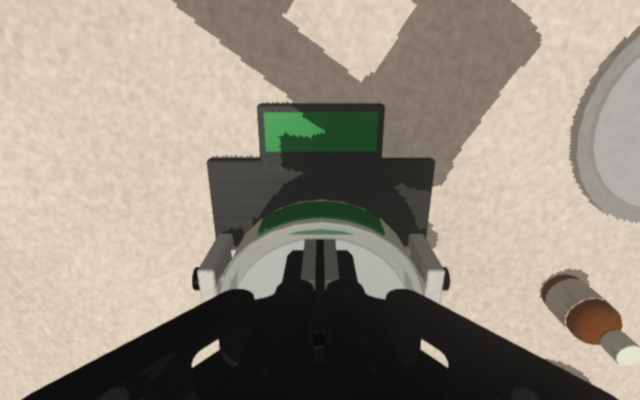

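```bash
python3 - <<'E'
from h import *
c=shot('wrist'); M=np.array(c['mount']); d=c['depth']
print(M.round(3))
for u,v in [(308,245),(330,245),(308,262),(330,262),(308,280),(295,265),(330,300)]:
    z=d[v,u]; p=M@np.array([(u-c['cx'])/c['fx']*z,(v-c['cy'])/c['fy']*z,z,1]); print(u,v,z.round(4),p[:3].round(4))
for n in ['scene','side']:
    c=shot(n); W=cloud(c); st=robot.observe()['tcp_pos']
    m=(np.linalg.norm(W[...,:2]-st[:2],axis=-1)<.03)&(W[...,2]>.1)&(W[...,2]<.2)&(c['frame'].max(2)<90)
    P=W[m]; o=np.argsort(P[:,2])[:8]; print(n,P[o].round(4).tolist())
E
```

```text
[[ 1.     0.    -0.001 -0.   ]
 [-0.     0.958  0.286 -0.073]
 [ 0.001 -0.286  0.958 -0.168]
 [ 0.     0.     0.     1.   ]]
308 245 0.1436 [-0.0053 -0.0116 -0.0369]
330 245 0.1444 [ 0.0038 -0.0113 -0.0362]
308 262 0.1314 [-0.0049 -0.0107 -0.0499]
330 262 0.1299 [ 0.0034 -0.0114 -0.0513]
308 280 0.118 [-0.0045 -0.0112 -0.0638]
295 265 0.1355 [-0.0101 -0.0076 -0.0466]
330 300 0.1052 [ 0.0026 -0.0121 -0.0769]
scene [[0.5202, 0.0472, 0.1293], [0.5236, 0.047, 0.1312], [0.5104, 0.0468, 0.1314], [0.5242, 0.0505, 0.1327], [0.5137, 0.0468, 0.1331], [0.5226, 0.0483, 0.1332], [0.5267, 0.0559, 0.1339], [0.5211, 0.0459, 0.134]]
side [[0.5101, 0.0539, 0.125], [0.5097, 0.0489, 0.1279], [0.5108, 0.0457, 0.1291], [0.5121, 0.0427, 0.13], [0.517, 0.044, 0.1305], [0.506, 0.0534, 0.1309], [0.5195, 0.0468, 0.1313], [0.5097, 0.0487, 0.1316]]
```

All three cameras put the closed fingertips at z≈0.127. Going by the reported TCP and the stated 8 mm they should be at 0.087. The real tips are therefore about 34 mm behind the TCP, which explains the lack of contact. I'll level the tool again and find contact by force.

apply_moves(rows=[{"dx":0,"dy":0.003,"dz":0.0,"wx":4,"wy":0,"wz":0,"fingers":0},{"dx":0,"dy":0.003,"dz":0.008,"wx":4,"wy":0,"wz":0,"fingers":0},{"dx":0,"dy":0.003,"dz":0.016,"wx":4,"wy":0,"wz":0,"fingers":0},{"dx":0,"dy":0.003,"dz":0.024,"wx":4,"wy":0,"wz":0,"fingers":0},{"dx":0,"dy":0.003,"dz":0.026,"wx":4,"wy":0,"wz":0,"fingers":0},{"dx":0,"dy":0.003,"dz":0.026,"wx":4,"wy":0,"wz":0,"fingers":0}])

```text
time: 3.05
tcp_pos: [0.5208, 0.0521, 0.0684]
eef_rot: [-0.0, 0.959, 0.282, -0.001]
force: [0.0, -0.6, 0.2]
finger_gap: -0.003
```

```bash
python3 - <<'E'
from h import *
st=robot.observe();print(st['tcp_pos'],R.from_quat(np.roll(st['eef_rot'],-1)).as_matrix().round(3),st['force'],st['finger_gap'])
s=shot('side'); cv2.imwrite('pics/sd4.png',cv2.resize(s['frame'][90:250,230:470,::-1],None,fx=3,fy=3))
E
```

```text
[0.52077865 0.05207335 0.06842248] [[ 0.841  0.541 -0.002]
 [ 0.541 -0.841 -0.   ]
 [-0.002 -0.001 -1.   ]] [ 0.00520932 -0.63478796  0.2213628 ] -0.00293416259250285
```

View pics/sd4.png

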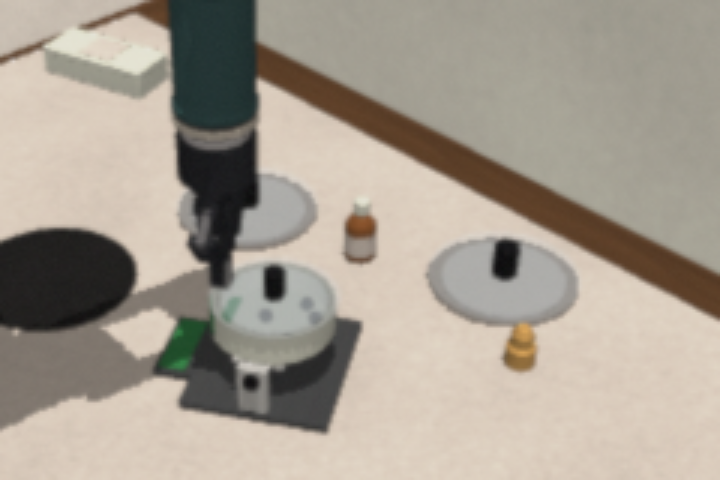

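The tip is just above the lid edge at (222,287). I keep creeping down.

apply_moves(rows=[{"dx":0,"dy":0,"dz":0.002,"wx":0,"wy":0,"wz":0,"fingers":0},{"dx":0,"dy":0,"dz":0.004,"wx":0,"wy":0,"wz":0,"fingers":0},{"dx":0,"dy":0,"dz":0.006,"wx":0,"wy":0,"wz":0,"fingers":0},{"dx":0,"dy":0,"dz":0.007,"wx":0,"wy":0,"wz":0,"fingers":0}])

```text
time: 3.5
tcp_pos: [0.521, 0.0535, 0.0631]
eef_rot: [-0.002, 0.96, 0.281, -0.0]
force: [-5.4, 9.9, 14.9]
finger_gap: 0.0
```

apply_moves(rows=[{"dx":0,"dy":0,"dz":0.001,"wx":0,"wy":0,"wz":0,"fingers":0},{"dx":0,"dy":0,"dz":0.002,"wx":0,"wy":0,"wz":0,"fingers":0}])

```text
time: 3.7
tcp_pos: [0.5205, 0.0542, 0.0613]
eef_rot: [-0.002, 0.96, 0.281, -0.0]
force: [-6.3, 10.2, 15.2]
finger_gap: 0.001
```

apply_moves(rows=[{"dx":0,"dy":0,"dz":0.001,"wx":0,"wy":0,"wz":0,"fingers":0},{"dx":0,"dy":0,"dz":0.002,"wx":0,"wy":0,"wz":0,"fingers":0}])

```text
time: 3.9
tcp_pos: [0.5201, 0.0546, 0.0593]
eef_rot: [-0.002, 0.96, 0.281, -0.001]
force: [-7.1, 13.5, 16.3]
finger_gap: -0.002
```

```bash
python3 - <<'E'
from h import *
s=shot('side'); a=cv2.resize(s['frame'][130:240,260:420,::-1],None,fx=4,fy=4)
cv2.imwrite('pics/sd5.png',a)
s=shot('scene'); cv2.imwrite('pics/sc5.png',cv2.resize(s['frame'][130:250,260:420,::-1],None,fx=4,fy=4))
E
```

```text
(no output)
```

View pics/sd5.png

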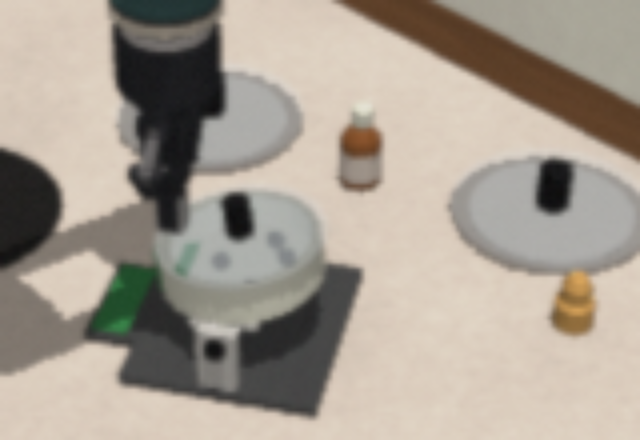

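View pics/sc5.png

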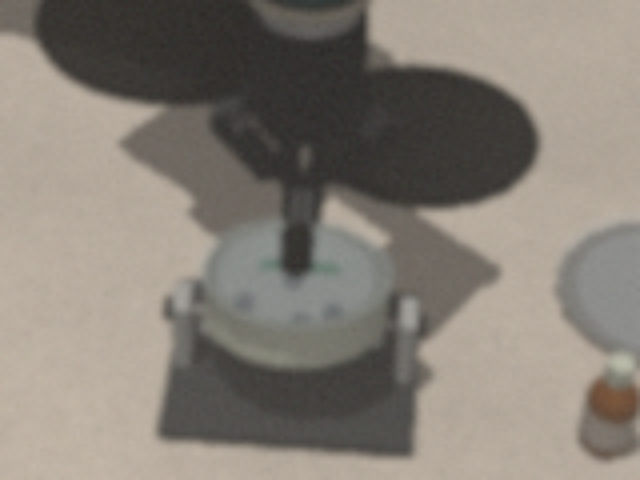

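The dish is tilting. I follow the arc outward and down.

apply_moves(rows=[{"dx":0,"dy":-0.002,"dz":0.001,"wx":0,"wy":0,"wz":0,"fingers":0},{"dx":0,"dy":-0.003,"dz":0.002,"wx":0,"wy":0,"wz":0,"fingers":0},{"dx":0,"dy":-0.004,"dz":0.0035,"wx":0,"wy":0,"wz":0,"fingers":0},{"dx":0,"dy":-0.005,"dz":0.005,"wx":0,"wy":0,"wz":0,"fingers":0},{"dx":0,"dy":-0.006,"dz":0.006,"wx":0,"wy":0,"wz":0,"fingers":0}])

```text
time: 4.5
tcp_pos: [0.5177, 0.0584, 0.0529]
eef_rot: [-0.001, 0.96, 0.281, -0.0]
force: [-2.3, 5.8, 8.3]
finger_gap: -0.003
```

apply_moves(rows=[{"dx":0,"dy":-0.0007,"dz":0.001,"wx":0,"wy":0,"wz":0,"fingers":0},{"dx":0,"dy":-0.0015,"dz":0.002,"wx":0,"wy":0,"wz":0,"fingers":0},{"dx":0,"dy":-0.002,"dz":0.003,"wx":0,"wy":0,"wz":0,"fingers":0}])

```text
time: 4.8
tcp_pos: [0.5176, 0.0589, 0.0515]
eef_rot: [0.0, 0.96, 0.282, 0.0]
force: [-8.0, 1.4, 33.0]
finger_gap: 0.001
```

```bash
python3 - <<'E'
from h import *
s=shot('side'); a=cv2.resize(s['frame'][130:240,260:420,::-1],None,fx=4,fy=4)
cv2.imwrite('pics/sd6.png',a)
print(robot.observe()['force'])
E
```

```text
[-7.37250481  2.03644752 26.64163929]
```

View pics/sd6.png

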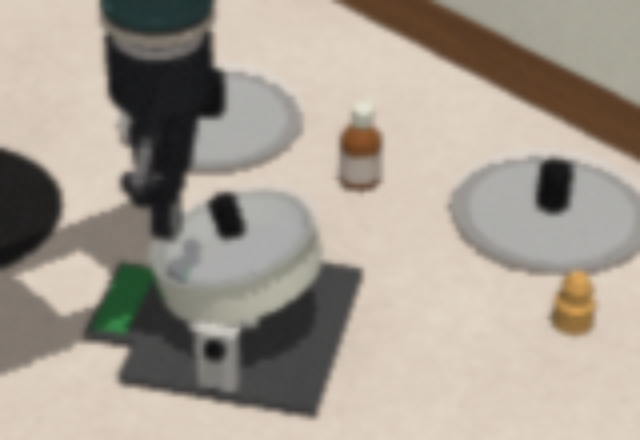

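The stop is reached (force rose to 33 N) and the balls are gathered at the green edge, around (185,260). I retreat straight up and look.

apply_moves(rows=[{"dx":0,"dy":0,"dz":-0.003,"wx":0,"wy":0,"wz":0,"fingers":0},{"dx":0,"dy":0,"dz":-0.01,"wx":0,"wy":0,"wz":0,"fingers":0},{"dx":0,"dy":0,"dz":-0.05,"wx":0,"wy":0,"wz":0,"fingers":0},{"dx":0,"dy":0,"dz":-0.1,"wx":0,"wy":0,"wz":0,"fingers":0.07},{"dx":0,"dy":0.03,"dz":-0.13,"wx":0,"wy":0,"wz":0,"fingers":0.07},{"dx":0,"dy":0.06,"dz":-0.14,"wx":0,"wy":0,"wz":0,"fingers":0.07},{"dx":0,"dy":0.07,"dz":-0.14,"wx":0,"wy":0,"wz":0,"fingers":0.07},{"dx":0,"dy":0.07,"dz":-0.14,"wx":0,"wy":0,"wz":0,"fingers":0.07},{"dx":0,"dy":0.07,"dz":-0.14,"wx":0,"wy":0,"wz":0,"fingers":0.07}])

```text
time: 5.75
tcp_pos: [0.5536, 0.0002, 0.1879]
eef_rot: [-0.001, 0.96, 0.281, -0.001]
force: [0.5, -0.2, -0.8]
finger_gap: 0.82
```

```bash
python3 - <<'E'
from h import *
c=shot('wrist','w7.png');np.savez('c_w7.npz',**{k:c[k] for k in ['frame','depth','T','fx','fy','cx','cy']})
W=cloud(c); st=robot.observe(); print(st['tcp_pos'],st['force'])
C=np.array([.550,.007])
m=(np.linalg.norm(W[...,:2]-C-np.array([-.54,.842])*.011,axis=-1)<.05)&(W[...,2]>.06)&(W[...,2]<.13)
P=W[m]
best=None;rng=np.random.default_rng(0)
for _ in range(300):
    a=P[rng.choice(len(P),3,False)];n=np.cross(a[1]-a[0],a[2]-a[0]);n/=np.linalg.norm(n)+1e-12
    k=abs((P-a[0])@n)<.0015
    if best is None or k.sum()>best.sum(): best=k
Q=P[best];n=np.linalg.svd(Q-Q.mean(0),full_matrices=False)[2][2];n*=np.sign(n[2]);d=Q.mean(0)@n
print('plane',n,len(Q),len(P),'tilt',np.arccos(n[2]),'yaw',np.degrees(np.arctan2(n[1],n[0])))
mm=(np.linalg.norm(W[...,:2]-C,axis=-1)<.09)&(W[...,2]>.06)&(W[...,2]<.14)
P=W[mm];h=P@n-d
kt=P[(h>.027)&(h<.034)];print('knob top',len(kt),kt.mean(0))
k=P[(h>.008)&(h<.034)];print('knob all',k.mean(0))
lid=P[abs(h)<.002]
e1=np.cross([0,0,1],n);e1/=np.linalg.norm(e1);e2=np.cross(n,e1)
(x,y),r=cv2.minEnclosingCircle(np.c_[lid@e1,lid@e2].astype(np.float32));print('lid centre',x*e1+y*e2+d*n,r)
(x,y),r=cv2.minEnclosingCircle(np.c_[kt@e1,kt@e2].astype(np.float32));print('knob axis at plate',x*e1+y*e2+d*n,r)
E
```

```text
[5.53414988e-01 5.07845896e-04 1.87855797e-01] [ 0.11511251  0.91900711 -0.2644034 ]
plane [-0.14924378  0.23304761  0.9609449 ] 12322 13460 tilt 0.2803996954806647 yaw 122.63551524389827
knob top 753 [0.54010534 0.02213944 0.11944498]
knob all [0.54024951 0.02192432 0.11930557]
lid centre [0.54464956 0.01530334 0.09076022] 0.06518780440092087
knob axis at plate [0.54448959 0.01535491 0.09072287] 0.010969843715429306
```

View pics/w7.png

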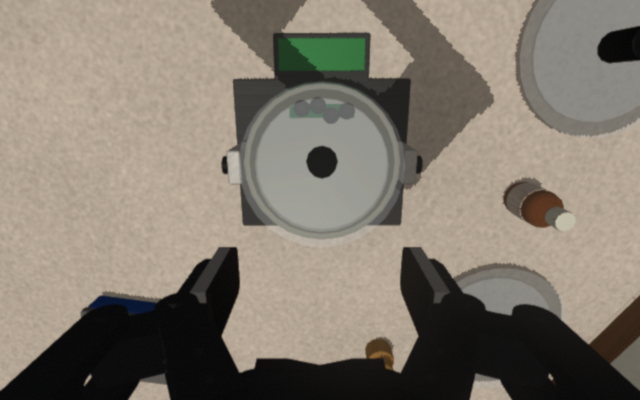

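Measured tilt is 0.280 rad, so the dish is fully tipped with the lid still seated. All four balls are at the green edge, (300–352,105), and the knob is at (321,161). I go to a tilted pre-grasp along the lid axis.

apply_moves(rows=[{"dx":0.0,"dy":-0.005,"dz":0.0,"wx":-8,"wy":0,"wz":0,"fingers":0.045},{"dx":0.0,"dy":-0.02,"dz":0.01,"wx":-16,"wy":0,"wz":0,"fingers":0.045},{"dx":0.0005,"dy":-0.03,"dz":0.03,"wx":-16.05,"wy":0,"wz":0,"fingers":0.045},{"dx":0.0005,"dy":-0.03,"dz":0.054,"wx":-16.05,"wy":0,"wz":0,"fingers":0.045},{"dx":0.0005,"dy":-0.03,"dz":0.054,"wx":-16.05,"wy":0,"wz":0,"fingers":0.045},{"dx":0.0005,"dy":-0.03,"dz":0.054,"wx":-16.05,"wy":0,"wz":0,"fingers":0.045}])

```text
time: 6.4
tcp_pos: [0.5384, 0.0255, 0.1347]
eef_rot: [0.134, 0.95, 0.279, 0.038]
force: [-0.3, 0.6, -0.1]
finger_gap: 0.526
```

```bash
cat > chk.py <<'E'
from h import *
K=np.array([.5445,.01535,.0907]); n=np.array([-.1492,.2330,.961])
st=robot.observe(); W=R.from_quat(np.roll(st['eef_rot'],-1)).as_matrix(); r=K-st['tcp_pos']
print('force',st['force'].round(2),'gap',st['finger_gap'],'n in tool',(W.T@n).round(4),'plate-knob pt in tool',(W.T@r).round(4))
c=shot('wrist',sys.argv[1])
M=np.array(c['mount']);v,u=np.indices(c['depth'].shape);d=c['depth']
P=np.stack([(u-c['cx'])/c['fx']*d,(v-c['cy'])/c['fy']*d,d],-1)@M[:3,:3].T+M[:3,3]
m=(abs(P[...,0])<.05)&(abs(P[...,1])<.013)&(P[...,2]<-.02)&(d>0)
for s in (-1,1):
    Q=P[m&(P[...,0]*s>.002)]; 
    if len(Q): o=np.argsort(-Q[:,2])[:6]; print(s,Q[o].round(4).tolist())
E
python3 chk.py w8.png
```

```text
force [-0.35  0.57 -0.07] gap 0.5261808001467057 n in tool [-0.0016 -0.0014 -1.    ] plate-knob pt in tool [-0.0002 -0.0007  0.0455]
-1 [[-0.0233, 0.0006, -0.0275], [-0.0233, -0.0083, -0.0278], [-0.0231, -0.0006, -0.028], [-0.0231, -0.0001, -0.028], [-0.0231, -0.0013, -0.0283], [-0.0232, 0.0016, -0.0284]]
1 [[0.0222, 0.0005, -0.0266], [0.0221, -0.0004, -0.0275], [0.0221, 0.0023, -0.0279], [0.0221, -0.0081, -0.0282], [0.0221, 0.0031, -0.0283], [0.022, 0.0006, -0.0283]]
```

View pics/w8.png

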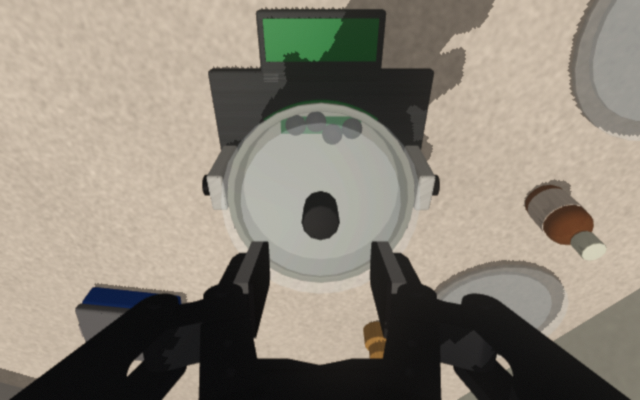

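Alignment is good, and the tips measure 27 mm behind the TCP at this opening. I descend along the lid axis.

apply_moves(rows=[{"dx":0,"dy":-0.0007,"dz":0.015,"wx":0,"wy":0,"wz":0,"fingers":0.045},{"dx":0,"dy":-0.0007,"dz":0.03,"wx":0,"wy":0,"wz":0,"fingers":0.045},{"dx":0,"dy":-0.0007,"dz":0.045,"wx":0,"wy":0,"wz":0,"fingers":0.045},{"dx":0,"dy":-0.0007,"dz":0.057,"wx":0,"wy":0,"wz":0,"fingers":0.045},{"dx":0,"dy":-0.0007,"dz":0.063,"wx":0,"wy":0,"wz":0,"fingers":0.045},{"dx":0,"dy":-0.0007,"dz":0.065,"wx":0,"wy":0,"wz":0,"fingers":0.045},{"dx":0,"dy":-0.0007,"dz":0.065,"wx":0,"wy":0,"wz":0,"fingers":0.045}])

```text
time: 7.15
tcp_pos: [0.5491, 0.0104, 0.0728]
eef_rot: [0.134, 0.95, 0.279, 0.039]
force: [0.3, -0.7, -0.0]
finger_gap: 0.528
```

```bash
python3 chk.py w9.png; python3 - <<'E'
from h import *
s=shot('side'); cv2.imwrite('pics/sd9.png',cv2.resize(s['frame'][130:240,260:420,::-1],None,fx=4,fy=4))
E
```

```text
force [ 0.3  -0.69 -0.04] gap 0.5279052096595143 n in tool [ 4.e-04 -1.e-04 -1.e+00] plate-knob pt in tool [-0.0012 -0.0014 -0.019 ]
-1 [[-0.0142, -0.0088, -0.02], [-0.0173, -0.0123, -0.02], [-0.014, 0.0009, -0.02], [-0.0367, -0.0108, -0.02], [-0.0487, -0.0058, -0.02], [-0.0247, -0.0123, -0.02]]
1 [[0.0186, -0.0088, -0.02], [0.0336, -0.0128, -0.02], [0.0468, 0.0087, -0.02], [0.0084, -0.0128, -0.02], [0.0178, -0.0043, -0.02], [0.0105, 0.0003, -0.02]]
```

View pics/w9.png

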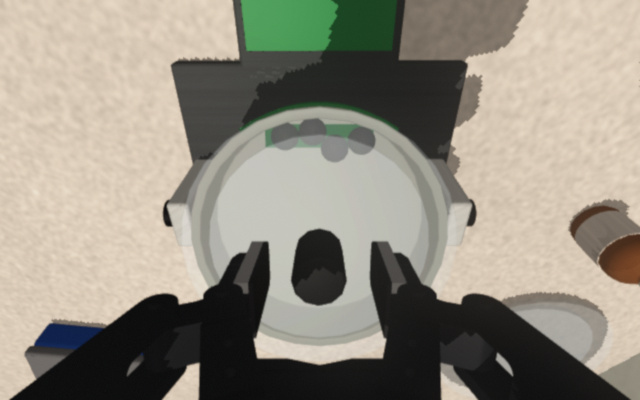

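View pics/sd9.png

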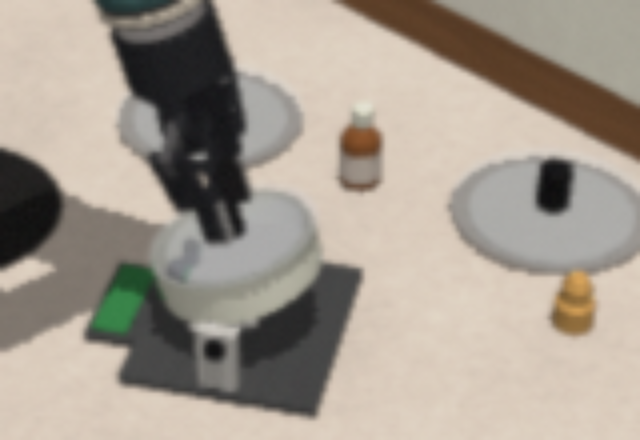

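The knob sits centred between the pads. I nudge by 1 mm and close gently.

apply_moves(rows=[{"dx":-0.001,"dy":-0.001,"dz":0,"wx":0,"wy":0,"wz":0,"fingers":0.03},{"dx":-0.001,"dy":-0.001,"dz":0,"wx":0,"wy":0,"wz":0,"fingers":0.025},{"dx":-0.001,"dy":-0.001,"dz":0,"wx":0,"wy":0,"wz":0,"fingers":0.021},{"dx":-0.001,"dy":-0.001,"dz":0,"wx":0,"wy":0,"wz":0,"fingers":0.015},{"dx":-0.001,"dy":-0.001,"dz":0,"wx":0,"wy":0,"wz":0,"fingers":0.015},{"dx":-0.001,"dy":-0.001,"dz":0,"wx":0,"wy":0,"wz":0,"fingers":0.015}], squeeze=40)

```text
time: 7.85
tcp_pos: [0.5474, 0.011, 0.0728]
eef_rot: [0.134, 0.95, 0.279, 0.039]
force: [-2.4, 1.9, 5.3]
finger_gap: 0.239
```

apply_moves(rows=[{"dx":-0.001,"dy":-0.001,"dz":-0.001,"wx":0,"wy":0,"wz":0,"fingers":0.015},{"dx":-0.001,"dy":-0.001,"dz":-0.003,"wx":0,"wy":0,"wz":0,"fingers":0.015},{"dx":-0.001,"dy":-0.001,"dz":-0.006,"wx":0,"wy":0,"wz":0,"fingers":0.015},{"dx":-0.001,"dy":-0.001,"dz":-0.01,"wx":0,"wy":0,"wz":0,"fingers":0.015},{"dx":-0.001,"dy":-0.001,"dz":-0.015,"wx":0,"wy":0,"wz":0,"fingers":0.015},{"dx":-0.001,"dy":-0.001,"dz":-0.022,"wx":0,"wy":0,"wz":0,"fingers":0.015},{"dx":-0.001,"dy":-0.001,"dz":-0.022,"wx":0,"wy":0,"wz":0,"fingers":0.015}])

```text
time: 8.55
tcp_pos: [0.5435, 0.0165, 0.0944]
eef_rot: [0.134, 0.95, 0.279, 0.04]
force: [-0.5, 0.7, -1.2]
finger_gap: 0.236
```

```bash
python3 chk.py w10.png|head -1; python3 - <<'E'
from h import *
s=shot('side'); cv2.imwrite('pics/sd10.png',cv2.resize(s['frame'][130:240,260:420,::-1],None,fx=4,fy=4))
E
```

```text
force [-0.52  0.73 -1.2 ] gap 0.23592007767799983 n in tool [ 2.e-03  6.e-04 -1.e+00] plate-knob pt in tool [0.0002 0.0004 0.0039]
```

View pics/w10.png

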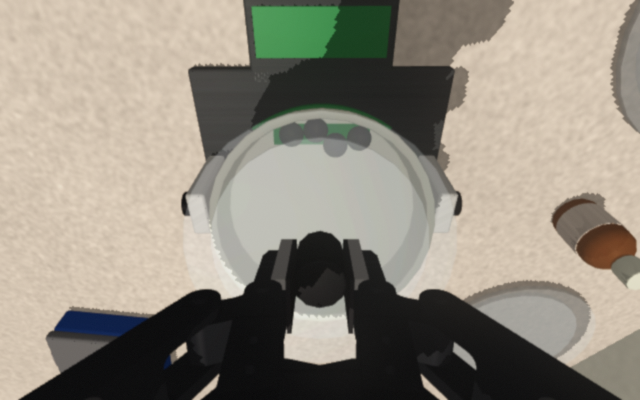

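View pics/sd10.png

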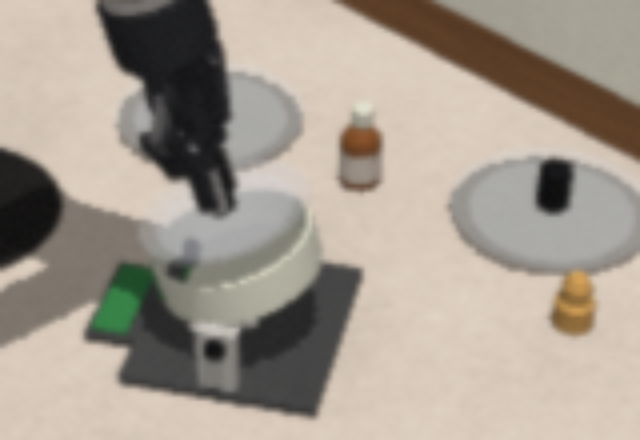

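The lid is off, the dish is still tipped and the balls are in place. I raise it and level it.

apply_moves(rows=[{"dx":0,"dy":0.004,"dz":-0.015,"wx":0,"wy":0,"wz":0,"fingers":0.015},{"dx":0,"dy":0.011,"dz":-0.038,"wx":0,"wy":0,"wz":0,"fingers":0.015},{"dx":0,"dy":0.022,"dz":-0.077,"wx":0,"wy":0,"wz":0,"fingers":0.015},{"dx":0,"dy":0.028,"dz":-0.096,"wx":5,"wy":0,"wz":0,"fingers":0.015},{"dx":0,"dy":0.028,"dz":-0.096,"wx":10,"wy":0,"wz":0,"fingers":0.015},{"dx":0,"dy":0.028,"dz":-0.096,"wx":16.05,"wy":0,"wz":0,"fingers":0.015},{"dx":0,"dy":0.028,"dz":-0.096,"wx":16.05,"wy":0,"wz":0,"fingers":0.015},{"dx":0,"dy":0.028,"dz":-0.096,"wx":16.05,"wy":0,"wz":0,"fingers":0.015}])

```text
time: 9.45
tcp_pos: [0.5428, 0.015, 0.1926]
eef_rot: [0.001, 0.96, 0.28, -0.0]
force: [-0.5, 0.9, -1.3]
finger_gap: 0.237
```

```bash
python3 - <<'E'
from h import *
st=robot.observe();W=R.from_quat(np.roll(st['eef_rot'],-1)).as_matrix();print(st['tcp_pos'],W.round(3),st['force'],st['finger_gap'])
c=shot('wrist','w11.png')
for h in (.004,): pass
d=np.array([.471,.284,st['tcp_pos'][2]])-st['tcp_pos'];print('delta in tool',W.T@d)
E
```

```text
[0.54281616 0.01496176 0.19258433] [[ 0.843  0.538 -0.001]
 [ 0.538 -0.843 -0.001]
 [-0.001  0.001 -1.   ]] [-0.45355518  0.87180736 -1.33935916] 0.23670686719792716
delta in tool [ 0.08434449 -0.26537712 -0.0003587 ]
```

View pics/w11.png

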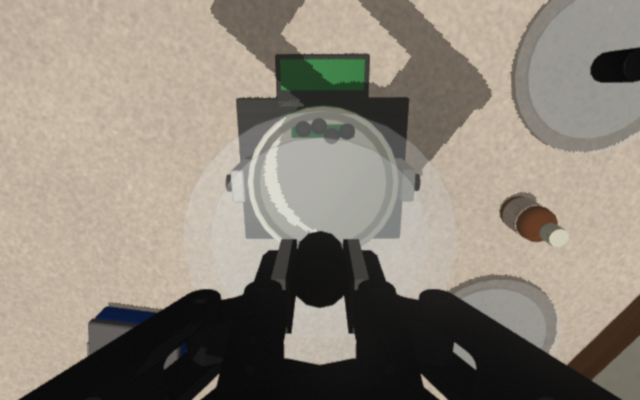

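Lid held level. I move partway to the mat and then remeasure the mat through the wrist camera.

apply_moves(rows=[{"dx":0.004,"dy":-0.012,"dz":0,"wx":0,"wy":0,"wz":0,"fingers":0.015},{"dx":0.012,"dy":-0.038,"dz":0,"wx":0,"wy":0,"wz":0,"fingers":0.015},{"dx":0.022,"dy":-0.07,"dz":0,"wx":0,"wy":0,"wz":0,"fingers":0.015},{"dx":0.034,"dy":-0.107,"dz":0,"wx":0,"wy":0,"wz":0,"fingers":0.015},{"dx":0.046,"dy":-0.144,"dz":0,"wx":0,"wy":0,"wz":0,"fingers":0.015},{"dx":0.056,"dy":-0.176,"dz":0,"wx":0,"wy":0,"wz":0,"fingers":0.015},{"dx":0.06,"dy":-0.19,"dz":0,"wx":0,"wy":0,"wz":0,"fingers":0.015},{"dx":0.06,"dy":-0.19,"dz":0,"wx":0,"wy":0,"wz":0,"fingers":0.015},{"dx":0.06,"dy":-0.19,"dz":0,"wx":0,"wy":0,"wz":0,"fingers":0.015}])

```text
time: 10.4
tcp_pos: [0.4902, 0.2084, 0.1931]
eef_rot: [0.0, 0.959, 0.282, -0.0]
force: [0.3, 0.3, -1.7]
finger_gap: 0.238
```

```bash
python3 - <<'E'
from h import *
st=robot.observe();W=R.from_quat(np.roll(st['eef_rot'],-1)).as_matrix();print(st['tcp_pos'],st['force'],st['finger_gap'])
c=shot('wrist','w12.png')
xs,ys=np.meshgrid(np.arange(.33,.62,.001),np.arange(.14,.43,.001))
mp=np.array([proj(c,[a,b,.004]) for a,b in zip(xs.ravel(),ys.ravel())],np.float32).reshape(*xs.shape,2)
im=cv2.remap(c['frame'],mp[...,0],mp[...,1],cv2.INTER_LINEAR)
cv2.imwrite('pics/top12.png',cv2.resize(im[::-1,:,::-1],None,fx=2,fy=2))
E
```

```text
[0.49022083 0.20839517 0.19308219] [ 0.33355141  0.31310316 -1.72195231] 0.23797626884621062
```

View pics/w12.png

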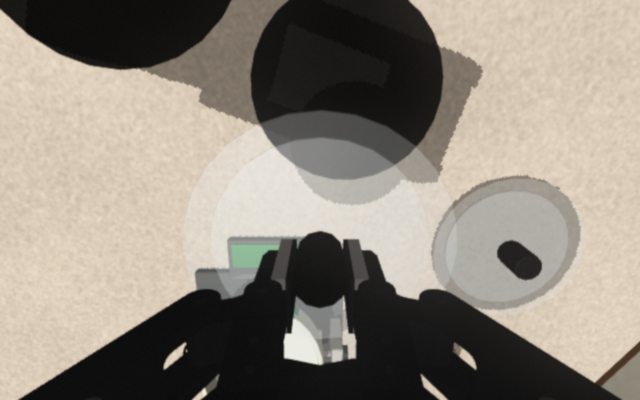

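View pics/top12.png

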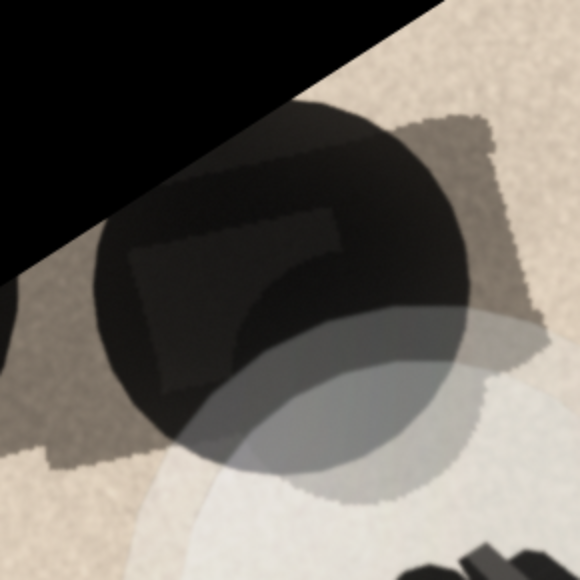

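The mat centre is (0.471, 0.2865) and its diameter is 188 mm. I move over it and descend to about 10 mm above contact.

apply_moves(rows=[{"dx":0.006,"dy":-0.016,"dz":0,"wx":0,"wy":0,"wz":0,"fingers":0.015},{"dx":0.015,"dy":-0.045,"dz":0.01,"wx":0,"wy":0,"wz":0,"fingers":0.015},{"dx":0.024,"dy":-0.07,"dz":0.03,"wx":0,"wy":0,"wz":0,"fingers":0.015},{"dx":0.0258,"dy":-0.0762,"dz":0.06,"wx":0,"wy":0,"wz":0,"fingers":0.015},{"dx":0.0258,"dy":-0.0762,"dz":0.09,"wx":0,"wy":0,"wz":0,"fingers":0.015},{"dx":0.0258,"dy":-0.0762,"dz":0.12,"wx":0,"wy":0,"wz":0,"fingers":0.015},{"dx":0.0258,"dy":-0.0762,"dz":0.148,"wx":0,"wy":0,"wz":0,"fingers":0.015},{"dx":0.0258,"dy":-0.0762,"dz":0.17,"wx":0,"wy":0,"wz":0,"fingers":0.015},{"dx":0.0258,"dy":-0.0762,"dz":0.184,"wx":0,"wy":0,"wz":0,"fingers":0.015},{"dx":0.0258,"dy":-0.0762,"dz":0.187,"wx":0,"wy":0,"wz":0,"fingers":0.015},{"dx":0.0258,"dy":-0.0762,"dz":0.187,"wx":0,"wy":0,"wz":0,"fingers":0.015}])

```text
time: 11.55
tcp_pos: [0.4717, 0.2853, 0.0059]
eef_rot: [0.0, 0.96, 0.281, -0.0]
force: [-0.3, 0.8, -0.7]
finger_gap: 0.236
```

```bash
python3 - <<'E'
from h import *
st=robot.observe();W=R.from_quat(np.roll(st['eef_rot'],-1)).as_matrix();print(st['tcp_pos'],st['force'],W.round(3)[:,2])
s=shot('side'); cv2.imwrite('pics/sd13.png',cv2.resize(s['frame'][110:250,180:370,::-1],None,fx=4,fy=4))
E
```

```text
[0.47169514 0.28527721 0.00592637] [-0.32175235  0.835335   -0.69650811] [-0.001 -0.001 -1.   ]
```

View pics/sd13.png

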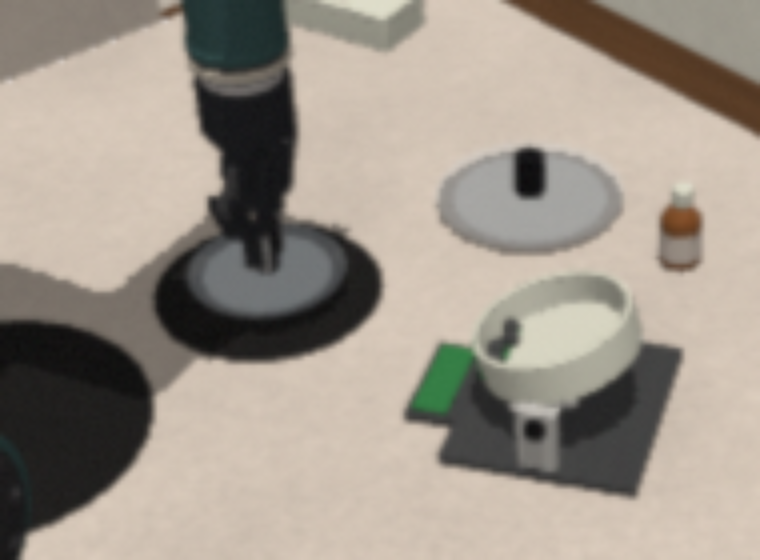

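The lid is level over the mat, the dish is tipped and the balls are at the green edge. I lower it in 1 mm steps.

apply_moves(rows=[{"dx":0,"dy":0,"dz":0.002,"wx":0,"wy":0,"wz":0,"fingers":0.015},{"dx":0,"dy":0,"dz":0.004,"wx":0,"wy":0,"wz":0,"fingers":0.015},{"dx":0,"dy":0,"dz":0.006,"wx":0,"wy":0,"wz":0,"fingers":0.015},{"dx":0,"dy":0,"dz":0.008,"wx":0,"wy":0,"wz":0,"fingers":0.015},{"dx":0,"dy":0,"dz":0.009,"wx":0,"wy":0,"wz":0,"fingers":0.015},{"dx":0,"dy":0,"dz":0.01,"wx":0,"wy":0,"wz":0,"fingers":0.015}])

```text
time: 12.2
tcp_pos: [0.4713, 0.2863, -0.0039]
eef_rot: [-0.0, 0.96, 0.282, -0.0]
force: [0.4, 0.7, -1.4]
finger_gap: 0.238
```

apply_moves(rows=[{"dx":0,"dy":0,"dz":0.001,"wx":0,"wy":0,"wz":0,"fingers":0.015},{"dx":0,"dy":0,"dz":0.001,"wx":0,"wy":0,"wz":0,"fingers":0.015}])

```text
time: 12.4
tcp_pos: [0.4712, 0.2862, -0.005]
eef_rot: [-0.0, 0.96, 0.282, -0.0]
force: [-0.6, 0.1, -1.2]
finger_gap: 0.242
```

apply_moves(rows=[{"dx":0,"dy":0,"dz":0.0005,"wx":0,"wy":0,"wz":0,"fingers":0.015},{"dx":0,"dy":0,"dz":0.001,"wx":0,"wy":0,"wz":0,"fingers":0.015}])

```text
time: 12.6
tcp_pos: [0.4714, 0.2863, -0.0058]
eef_rot: [-0.0, 0.96, 0.282, -0.0]
force: [0.1, -0.2, -2.1]
finger_gap: 0.234
```

apply_moves(rows=[{"dx":0,"dy":0,"dz":0.0005,"wx":0,"wy":0,"wz":0,"fingers":0.015},{"dx":0,"dy":0,"dz":0.001,"wx":0,"wy":0,"wz":0,"fingers":0.015}])

```text
time: 12.8
tcp_pos: [0.4714, 0.2862, -0.0068]
eef_rot: [-0.0, 0.96, 0.282, -0.0]
force: [-0.0, 0.3, -0.2]
finger_gap: 0.238
```

apply_moves(rows=[{"dx":0,"dy":0,"dz":0.0005,"wx":0,"wy":0,"wz":0,"fingers":0.015},{"dx":0,"dy":0,"dz":0.0005,"wx":0,"wy":0,"wz":0,"fingers":0.015}])

```text
time: 13.0
tcp_pos: [0.4714, 0.2862, -0.007]
eef_rot: [-0.0, 0.96, 0.282, -0.0]
force: [-0.1, 0.1, 3.5]
finger_gap: 0.241
```

apply_moves(rows=[{"dx":0,"dy":0,"dz":0.0005,"wx":0,"wy":0,"wz":0,"fingers":0.015},{"dx":0,"dy":0,"dz":0.0005,"wx":0,"wy":0,"wz":0,"fingers":0.015}])

```text
time: 13.2
tcp_pos: [0.4714, 0.2863, -0.007]
eef_rot: [-0.0, 0.96, 0.282, 0.0]
force: [-2.6, -1.2, 8.5]
finger_gap: 0.24
```

Contact felt (3.5, then 8.5 N). I ease back, release and rise.

apply_moves(rows=[{"dx":0,"dy":0,"dz":-0.0007,"wx":0,"wy":0,"wz":0,"fingers":0.02},{"dx":0,"dy":0,"dz":-0.0007,"wx":0,"wy":0,"wz":0,"fingers":0.025},{"dx":0,"dy":0,"dz":-0.0007,"wx":0,"wy":0,"wz":0,"fingers":0.032},{"dx":0,"dy":0,"dz":-0.0007,"wx":0,"wy":0,"wz":0,"fingers":0.05},{"dx":0,"dy":0,"dz":-0.0007,"wx":0,"wy":0,"wz":0,"fingers":0.05},{"dx":0,"dy":0,"dz":-0.0007,"wx":0,"wy":0,"wz":0,"fingers":0.05},{"dx":0,"dy":0,"dz":-0.01,"wx":0,"wy":0,"wz":0,"fingers":0.05},{"dx":0,"dy":0,"dz":-0.03,"wx":0,"wy":0,"wz":0,"fingers":0.05},{"dx":0,"dy":0,"dz":-0.07,"wx":0,"wy":0,"wz":0,"fingers":0.05},{"dx":0,"dy":0,"dz":-0.12,"wx":0,"wy":0,"wz":0,"fingers":0.05},{"dx":0,"dy":0,"dz":-0.16,"wx":0,"wy":0,"wz":0,"fingers":0.05}])

```text
time: 14.3
tcp_pos: [0.4717, 0.2864, 0.1552]
eef_rot: [-0.0, 0.96, 0.282, 0.001]
force: [0.6, 0.9, 0.4]
finger_gap: 0.585
```

apply_moves(rows=[{"dx":0,"dy":0.04,"dz":-0.03,"wx":0,"wy":0,"wz":0,"fingers":0.05},{"dx":0,"dy":0.08,"dz":-0.06,"wx":0,"wy":0,"wz":0,"fingers":0.05},{"dx":0,"dy":0.08,"dz":-0.06,"wx":0,"wy":0,"wz":0,"fingers":0.05},{"dx":0,"dy":0.08,"dz":-0.06,"wx":0,"wy":0,"wz":0,"fingers":0.05},{"dx":0,"dy":0.08,"dz":-0.06,"wx":0,"wy":0,"wz":0,"fingers":0.05}])

```text
time: 14.8
tcp_pos: [0.5132, 0.2191, 0.2114]
eef_rot: [-0.0, 0.96, 0.282, -0.001]
force: [0.0, -0.1, -0.5]
finger_gap: 0.588
```

```bash
python3 - <<'E'
from h import *
print(robot.observe()['tcp_pos'],robot.observe()['force'])
c=shot('wrist','w14.png'); W=cloud(c)
C=np.array([.471,.2865]); m=(np.linalg.norm(W[...,:2]-C,axis=-1)<.085)&(W[...,2]>.008)&(W[...,2]<.06)
P=W[m]; L=P[P[:,2]<.018];(x,y),r=cv2.minEnclosingCircle(L[:,:2].astype(np.float32));print('lid',x,y,r,L[:,2].mean())
A=np.c_[L[:,:2],np.ones(len(L))];print('slope',np.linalg.lstsq(A,L[:,2],rcond=None)[0]); k=P[P[:,2]>.03];print('knob',k.mean(0),k[:,2].max())
s=shot('side','sd14f.png'); cv2.imwrite('pics/sd14.png',cv2.resize(s['frame'][110:250,180:370,::-1],None,fx=4,fy=4))
s=shot('scene'); cv2.imwrite('pics/sc14.png',cv2.resize(s['frame'][100:330,190:470,::-1],None,fx=2.7,fy=2.6))
E
```

```text
[0.51317609 0.2191025  0.21139276] [ 0.04586099 -0.11937322 -0.49040054]
lid 0.4707682132720947 0.28586578369140625 0.0650157630443573 0.01156672532640478
slope [-8.14847291e-04  4.34131851e-05  1.19367114e-02]
knob [0.4707511  0.28578495 0.04142743] 0.043627416538470964
```

View pics/w14.png

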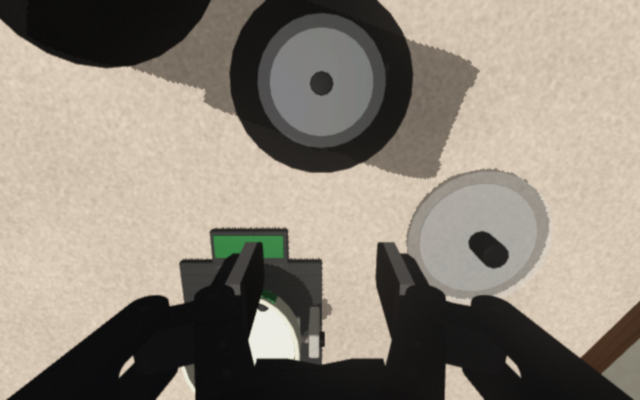

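View pics/sd14.png

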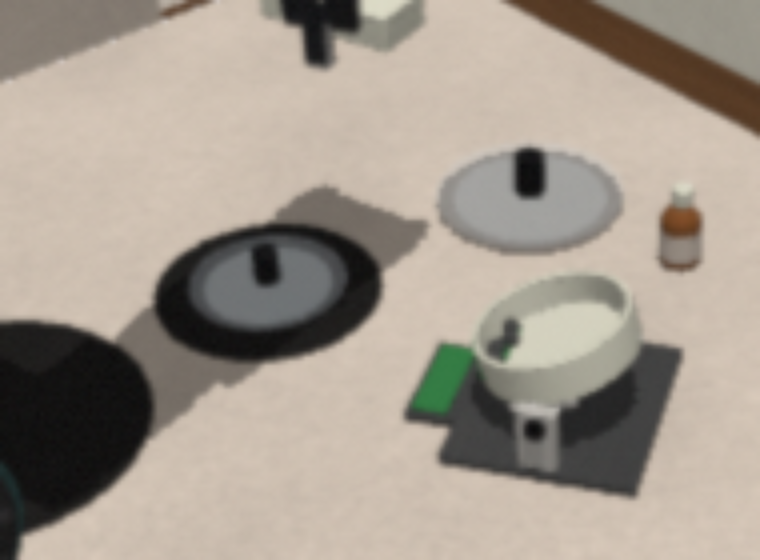

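View pics/sc14.png

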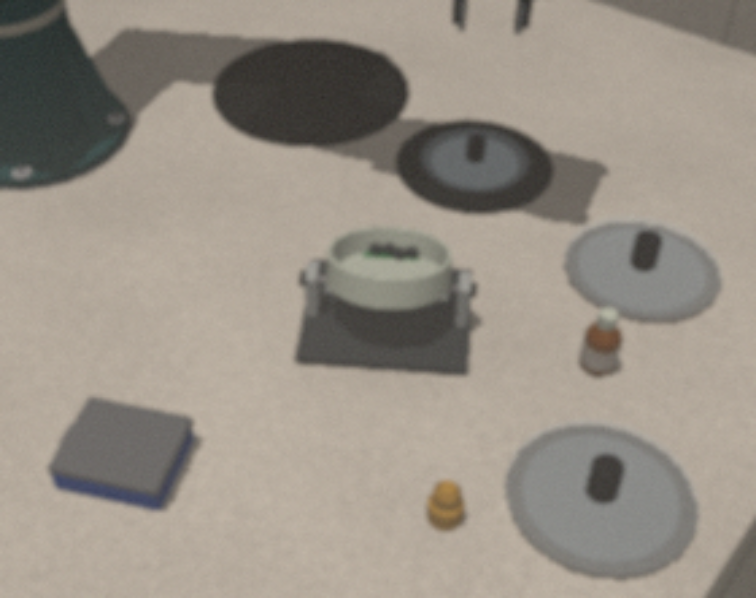

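The lid lies flat and knob up on the mat, within 1 mm of its centre. The dish is still tipped with the balls at the green edge, seen at (390,250), and the bystanders are in place. I hand in.

```bash
python3 -c "
from h import *
close_job(); print('done')"
```

```text
the job is handed in; nothing more can be done
done
```

The job is done and handed in at about 15 s of the 54 s allowed. I pressed the lid down on the green side until the dish reached its stop. I then gripped the knob with the tool tilted to match, lifted the lid off along its own axis, levelled it and set it on the 190 mm mat.

**Last checks before handing in:**
- **Lid:** it is knob up and flat (slope under 0.1°), at (0.471, 0.286). The mat centre measured (0.471, 0.2865), so it is within 1 mm of the middle.
- **Dish:** the tilt measured 0.280 rad after pressing, which is the stop. It still looks fully tipped in the final side picture, but I did not measure it again after lifting the lid.
- **Balls:** all four were counted at the green edge just after the lid was lifted. In the last pictures they are still grouped there, though too blurred to count one by one.
- **Bystanders:** the box, bottle and objective look unmoved in the last scene picture; I did not measure their positions.

**Disagreement with the text:** the closed fingertips are roughly 24–34 mm behind the reported TCP, not 8 mm ahead of it. Because of this, the first two attempts to touch the lid made no contact. After that I worked from the fingertip positions seen in the cameras and from the force at contact.

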